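Seal the leftovers container: clips first, vent last

TASK

Seal the white leftovers container for the fridge where it stands, so that the air can leave through the vent until the end: first press down the clip at the end away from the vent flap all the way to its stop, then press down the clip at the vent's end, and last press the small vent flap down flat on the lid. Only push with the fingertips: do not lift, tip or shove the container, and leave the bowl, butter dish, spoon and rail switch alone. Finish clear of everything.

Things in the scene. Friction and masses are not known exactly. Their poses are not given: they have to be found in the camera images.
- container: White plastic food container, loose, 0.55 to 0.95 kg, standing upright. Body 148 x 98 mm, lid 160 (x) x 110 (y) mm, flat lid top 72 mm above the base. Origin: centre of the underside. Its z is up; its x runs along the long side and points to the end where the vent flap is.
- plain_clip (a joint): Grey clip at the end away from the vent; hinge line on the lid's edge, container x = -80 mm, height 70 mm. Flap 28 mm long outward, 50 wide, 3 thick. 0 = 30 degrees above level; grows as pressed; 1.22 rad = shut (stop), 40 degrees below level. Starts at 0 to 0.35; stiff, stays where it is left. 2 to 5 N straight down 16 mm outside the lid's edge, to 12 mm below hinge height, shuts it.
- vent_clip (a joint): The same clip at the vent's end (container +x): hinge line at container x = +80 mm, height 70 mm; same size, values, start and force as plain_clip.
- vent_flap (a joint): Small grey flap on the lid top, 30 mm long, 28 wide, 4 thick, on the long centre line. Hinge line across the lid at container x = +25 mm, height 74 mm; it reaches from there to +x. 0 = up 45 degrees; 0.785 rad = flat on the lid, its top then 76 mm above the base. Starts at 0 to 0.25, stays where it is left; about 2 N pressed straight down 20 mm from its hinge.
- plain_clip_mid (a point): Middle of the plain_clip flap, 14 mm from its hinge; moves with the flap.
- vent_clip_mid (a point): Middle of the vent_clip flap, 14 mm from its hinge; moves with the flap.
- vent_flap_mid (a point): Middle of the vent flap, 15 mm from its hinge; moves with the flap.
- butter_dish: White ceramic covered butter dish, 170 x 95 mm, 75 mm high with its knob; loose bystander. Origin: centre of the underside.
- green_bowl: Green glass bowl, 124 mm across the rim, 60 mm high; loose bystander. Origin: centre of the underside.
- spoon: Stainless spoon lying flat, 180 mm long; loose bystander. Origin: under its middle.
- switch_tip (a point): Tip of the toggle switch's 30 mm lever, on the rail along the cart's left edge; bystander.

How it is judged:
By the outcome, as a careful person would: the job done as asked, in the order asked, and still so for the second after the job is handed in, with the robot touching nothing.
It also fails if it takes over 56 s, if anything falls off the work surface, if the arm or the gripper's body presses on something with over 40 N, if the wrist force passes 120 N, or if a joint passes its speed limit or range.

ROBOT

A 6-joint arm with a two-finger parallel gripper is mounted at the origin on the work surface. World frame = base frame: x ahead of the robot, y to its left, z up, the work surface at z = 0. Lengths are in m, angles in rad, forces in N, time in s.
With the tool pointing down it reaches from about 0.375 to 0.825 m from the base axis. Payload 5.5 kg.
Tool frame: the origin (TCP) lies at the very end of the fingers, on their centre line; the grasp point (between the pads) lies 19 mm behind it; z points along the fingers, y is the line along which they close (so a half turn about z gives the same grasp; the last joint's range is limited). The gripper opens to 85 mm and grips with 20 to 120 N. Pads are 22 mm wide; open, the fingers measure 114 mm over their backs; the gripper's body (76 mm by 85 mm) begins 54 mm behind the grasp point. The pads swing forward as they close: fully open they stand 13 mm farther back than shut.
Start: joints at [1.297, 0.314, -0.047, 1.21, 0, 1.571], TCP at [0.162, 0.578, 0.231] pointing down, gripper open.
Joint ranges: [-2.67, 2.67], [-0.69, 1.73], [-1.03, 1.25], [-2.08, 2.16], [-1.42, 1.45], [-3.14, 3.14]. Speed limits (rad/s): [2.39, 2.39, 3.01, 3.14, 3.14, 3.14].

INTERFACE

Orientations are given as a unit quaternion [x, y, z, w].
In Python, from cell import bot gives the robot as it stands. Calls block until the motion is done:
- bot.goto(position, orientation): joint-space move of the TCP to a pose.
- bot.movel(position, velocity=0.15, orientation=None): straight line of the TCP; orientation=None keeps the orientation; velocity is the mean speed in m/s.
- bot.move_joints(angles): joint-space move.
- bot.ungrasp() and bot.clamp(): open the fingers fully, or close them until they stop; the grip force is fixed at half the most.
- bot.hold(seconds).
- bot.solve_ik(position, orientation): joint angles nearest the present ones, or None.
- bot.get_state(): the state.
- bot.capture(name): name is "scene" or "side" or "wrist"; returns the picture (420x560x3 uint8, red, green, blue); there is no depth.
- bot.camera_model(name): a dict with "K" (3x3 intrinsics, pixels), "R" (3x3) and "t" (3): a world point X has camera coordinates R X + t. Camera axes: x right, y down, z forward; pixel columns grow to the right and rows downward; lengths in m; the calibration is good to about 2 mm. A picture is of the moment at which its call begins: read the wrist's pose just before it. camera_model takes no time and is no camera call; for the wrist camera it gives the pose at the moment of the call.
A pose or a line that the arm cannot do raises bot.PlanningError and nothing moves.
- bot.finish_job(): hands the job in; it is judged then, once.
The state is a dict: "time_s": time; "joint_positions": joint angles; "qd": joint speeds; "joint_efforts": joint torques, N m; "ee_pos": TCP position; "eef_rot": TCP orientation; "force": force on the tool from outside, world axes, zero at the start; "ft_torque": the same for the moment, N m; "gripper_width": finger opening in m; "grasp_force": force on a finger pad.
Only numpy, scipy, OpenCV 4.12 (cv2) and the standard library are available. Lean on these libraries where they do the work, as an engineer would, in place of code of your own. Each camera call takes 0.05 s, during which the arm holds its last target. There are 200 camera calls.

## Working session

There is one attempt and no reset: what is moved stays moved. The work goes in short steps, each a Python script; the robot and the scene stay as the last script left them, time stands still between calls to the robot, and variables do not carry over. Pictures are saved under pics/ and viewed, at most 10 in all, crops included, and the job is handed in when it is done.

```bash
mkdir -p pics; ls; python3 - <<'E'
from cell import bot
import cv2,numpy as np
for n in ("scene","side"):
    cv2.imwrite(f"pics/{n}0.png",bot.capture(n)[:,:,::-1])
    m=bot.camera_model(n);R=np.array(m["R"]);print(n,np.round(-R.T@np.array(m["t"]),3),np.round(R[2],2),m["K"][0][0])
s=bot.get_state();print(s["time_s"],s["ee_pos"],s["eef_rot"],s["force"],s["gripper_width"])
E
```

```text
pics
scene [1.064 0.423 0.741] [-0.58 -0.35 -0.74] 399.59906255724195
side [ 0.135 -0.648  1.088] [ 0.31  0.59 -0.75] 518.9169750660186
0.1 [0.16208242 0.57716341 0.23053508] [ 1.36479082e-01  9.90642665e-01 -7.44841357e-04 -1.21363607e-04] [ 0.63060413 -0.60324642 -0.28647929] 0.08533875870358223
```

View pics/scene0.png

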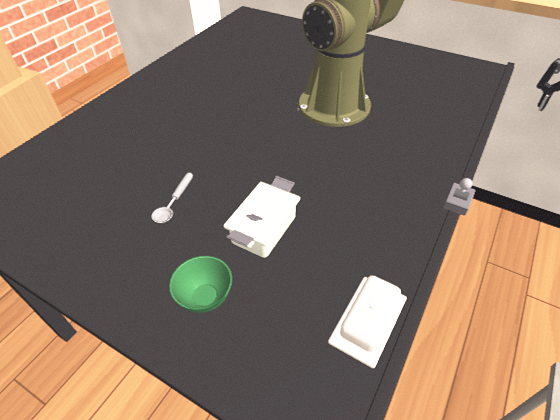

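View pics/side0.png

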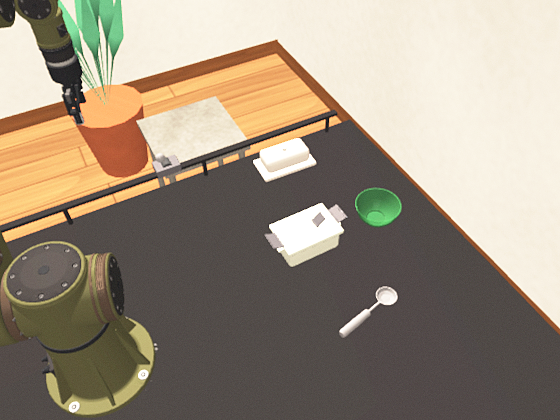

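The container is near scene pixel (265,215) and side pixel (305,232). The vent flap points towards the bowl, away from the robot. I'll enlarge both.

```bash
python3 - <<'E'
import cv2
for n,(u,v) in {"scene":(215,170),"side":(255,195)}.items():
    c=cv2.imread(f"pics/{n}0.png")[v:v+85,u:u+100]
    c=cv2.resize(c,None,fx=7,fy=7,interpolation=cv2.INTER_CUBIC)
    for k in range(0,100,10):
        cv2.putText(c,str(u+k),(k*7,10),0,.35,(0,255,255),1);cv2.line(c,(k*7,0),(k*7,595),(0,200,200) ,1) if 0 else cv2.line(c,(k*7,12),(k*7,20),(0,255,255),1)
        if k<85: cv2.putText(c,str(v+k),(0,k*7+4),0,.35,(0,255,255),1);cv2.line(c,(24,k*7),(32,k*7),(0,255,255),1)
    cv2.imwrite(f"pics/{n}0c.png",c)
E
```

```text
(no output)
```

View pics/scene0c.png

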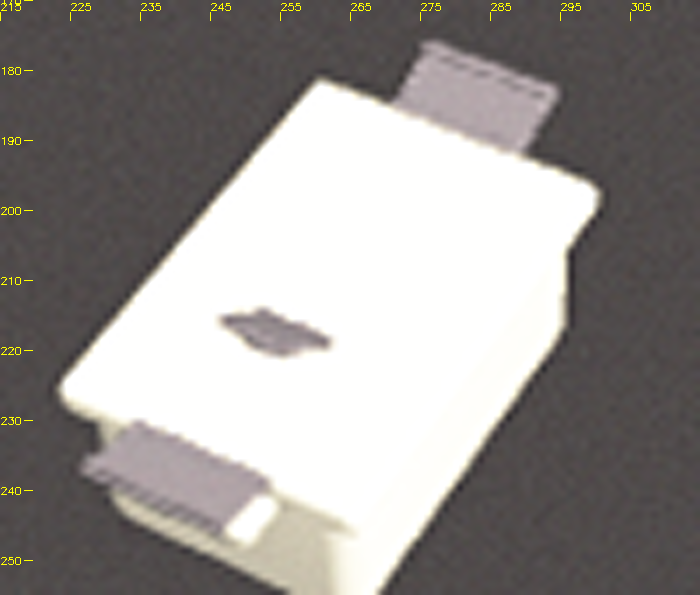

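View pics/side0c.png

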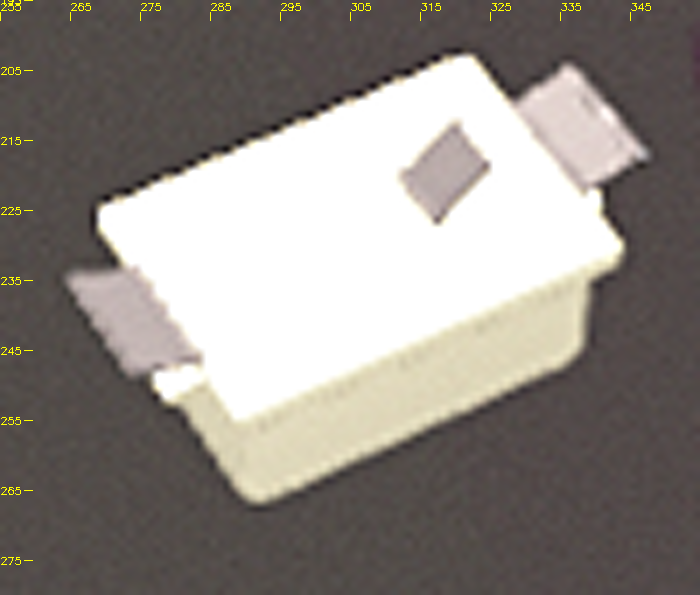

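```bash
cat > fit.py <<'E'
import numpy as np
from scipy.optimize import least_squares
from cell import bot
def pts(p):
    x,y,a,qp,qv,qf=p; d={}
    L=.028
    for s,c in((1,'+'),(-1,'-')):
        d['A'+c]=(-.08,s*.055,.072); d['B'+c]=(.08,s*.055,.072)
        e=np.pi/6-qp; d['P'+c]=(-.08-L*np.cos(e),s*.025,.070+L*np.sin(e))
        e=np.pi/6-qv; d['V'+c]=(.08+L*np.cos(e),s*.025,.070+L*np.sin(e))
        e=np.pi/4-qf; d['H'+c]=(.025,s*.014,.074); d['F'+c]=(.025+.03*np.cos(e),s*.014,.074+.03*np.sin(e))
    d['V0']=(d['V+']+np.array(d['V-']))/2 if 0 else None; d.pop('V0')
    R=np.array([[np.cos(a),-np.sin(a),0],[np.sin(a),np.cos(a),0],[0,0,1]])
    return {k:R@np.array(v)+[x,y,0] for k,v in d.items()}
def proj(m,X):
    q=np.array(m['K'])@(np.array(m['R'])@X+np.array(m['t'])); return q[:2]/q[2]
def fit(obs,p0):   # obs: list of (model,{name:(u,v)})
    f=lambda p:np.concatenate([proj(m,pts(p)[k])-uv for m,o in obs for k,uv in o.items()])
    return least_squares(f,p0,loss='soft_l1',x_scale=[.01,.01,.1,.2,.2,.2])
E
python3 - <<'E'
from fit import *
sc={'A-':(316,77),'A+':(605,187),'B-':(57,389),'P-':(428,40),'P+':(558,92),'V-':(82,465),'V+':(222,532),'F+':(330,343),'F-':(222,322)}
si={'A+':(97,203),'B+':(473,52),'B-':(628,240),'A-':(236,421),'P+':(66,278),'P-':(132,375),'V+':(570,63),'V-':(650,155),'H+':(400,175),'H-':(437,223),'F+':(457,122),'F-':(490,167)}
obs=[]
for n,o,(u,v) in(("scene",sc,(215,170)),("side",si,(255,195))):
    obs.append((bot.camera_model(n),{k:np.array([u+(a+.5)/7-.5,v+(b+.5)/7-.5]) for k,(a,b) in o.items()}))
r=fit(obs,[.6,.1,0,.1,.1,.1]);print(np.round(r.x,4),r.cost)
for (m,o) in obs:
    for k,uv in o.items(): print(k,np.round(proj(m,pts(r.x)[k])-uv,1),end=' ')
    print()
E
```

```text
[0.565  0.0784 0.0129 0.1404 0.1581 0.0024] 11.0758514785497
A- [0.  0.2] A+ [-0.9  0.2] B- [-1.   0.1] P- [0.  0.5] P+ [-0.3 -0. ] V- [-0.5  0.4] V+ [-0.5  0. ] F+ [-5.6  1. ] F- [-1.3 -0.7] 
A+ [-0.8  0.7] B+ [-0.9 -0.2] B- [-0.5  1. ] A- [ 0.  -0.2] P+ [-0.2 -0.3] P- [-0.4 -0.2] V+ [-0.2 -0.1] V- [-1.2 -0.6] H+ [-0.5 -0.4] H- [-0.2  0.1] F+ [-1.3 -1.3] F- [-0.2 -0.4]
```

The fit agrees to within 1 px, except for the mislabelled flap corner F+. It puts the container at (0.565, 0.078) with yaw 0.013. Next I'll check bowl clearance, shut the fingers and press the plain clip under force guard.

```bash
cat > press.py <<'E'
import numpy as np
from cell import bot
from scipy.spatial.transform import Rotation as Ro
X,Y,A=.565,.0784,.0129
Q=(Ro.from_euler('z',A)*Ro.from_quat([0,1,0,0])).as_quat().tolist()
def w(cx,z,cy=0): return [X+cx*np.cos(A)-cy*np.sin(A),Y+cx*np.sin(A)+cy*np.cos(A),z]
def press(cx,z0,zmin,fstop,step=.001):
    """Line down from above in small steps until the push passes fstop or zmin is reached."""
    bot.movel(w(cx,z0),.12); bot.hold(.2)
    f0=bot.get_state()["force"][2]; log=[]; z=z0
    while z>zmin:
        z-=step; bot.movel(w(cx,z),.02)
        s=bot.get_state(); f=s["force"][2]-f0; log.append((round(s["ee_pos"][2]*1e3,1),round(f,1)))
        if f>fstop: break
    bot.hold(.2); s=bot.get_state()
    print(log[::2],log[-1],"held",np.round(s["force"]-np.array([0,0,f0]),1),s["ee_pos"])
    bot.movel(w(cx,.14),.12); print("t",bot.get_state()["time_s"])
E
python3 - <<'E'
from press import *
def ray(n,uv,z):
    m=bot.camera_model(n);R=np.array(m['R']);c=-R.T@m['t'];d=R.T@np.linalg.inv(m['K'])@[*uv,1];return (c+d*(z-c[2])/d[2]).round(3)
print("bowl",ray("scene",(201,284),.06),ray("side",(378,208),.06))
bot.clamp(); bot.goto(w(-.104,.2),Q)
s=bot.get_state();print(s["time_s"],s["ee_pos"],s["gripper_width"],s["joint_positions"])
press(-.104,.105,.052,9)
E
```

```text
bowl [0.782 0.07  0.06 ] [0.771 0.053 0.06 ]
2.9667 [0.46112565 0.07765161 0.20007329] 7.15237655043495e-05 [ 1.66659938e-01  8.16923660e-02 -4.05812292e-01  1.08307113e+00
  2.41129633e-04  1.52984217e-01]
[(np.float64(104.1), np.float64(-0.2)), (np.float64(101.9), np.float64(-0.5)), (np.float64(99.9), np.float64(-0.5)), (np.float64(97.9), np.float64(-1.1)), (np.float64(95.9), np.float64(-1.1)), (np.float64(93.9), np.float64(-1.0)), (np.float64(91.9), np.float64(-0.5)), (np.float64(89.9), np.float64(-0.2)), (np.float64(87.9), np.float64(-0.2)), (np.float64(85.9), np.float64(0.3)), (np.float64(83.9), np.float64(-0.7)), (np.float64(81.9), np.float64(-0.9)), (np.float64(80.0), np.float64(0.5)), (np.float64(77.9), np.float64(0.1)), (np.float64(75.9), np.float64(0.6)), (np.float64(73.9), np.float64(-0.7)), (np.float64(71.9), np.float64(-0.3)), (np.float64(70.0), np.float64(0.5)), (np.float64(68.0), np.float64(1.7)), (np.float64(65.9), np.float64(0.1)), (np.float64(63.9), np.float64(-0.0)), (np.float64(61.9), np.float64(-0.3)), (np.float64(60.2), np.float64(3.5))] (np.float64(60.0), np.float64(13.3)) held [-3.7 -0.1 13.3] [0.4612362  0.07709858 0.05996964]
t 16.6333
```

The force stayed low until z = 60 mm, then rose sharply at the geometry expected for shut. A picture will check that before the second clip.

```bash
python3 - <<'E'
from press import *
import cv2
bot.movel(w(-.13,.2),.2)
o=[]
for n,(u,v) in {"scene":(215,170),"side":(255,195)}.items():
    i=bot.capture(n)[:,:,::-1]; cv2.imwrite(f"pics/{n}1.png",i)
    o.append(cv2.resize(i[v:v+85,u:u+100],None,fx=4,fy=4,interpolation=cv2.INTER_CUBIC))
cv2.imwrite("pics/c1.png",np.hstack(o)); print(bot.get_state()["time_s"])
E
```

```text
17.2083
```

View pics/c1.png

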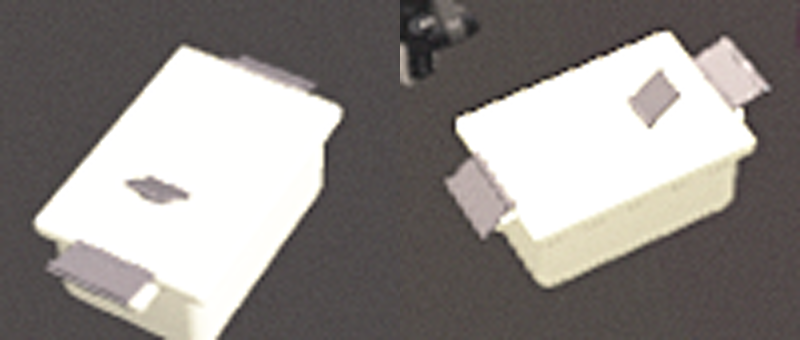

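The lid corners haven't moved: the scene crop corner (182,46) matches (318,80) in the earlier 7x crop. The plain clip now hangs down, with side-crop tip corners at (446,182) and (488,238). I'll check its angle numerically.

```bash
python3 - <<'E'
from fit import *
m=bot.camera_model("side")
for k,(a,b) in {'P+':(46,182),'P-':(88,238)}.items():
    print(k,[255+(a+.5)/4-.5,195+(b+.5)/4-.5])
for q in(1.0,1.1,1.22): 
    P=pts([.565,.0784,.0129,q,.158,0]);print(q,proj(m,P['P+']).round(1),proj(m,P['P-']).round(1))
E
cat >> press.py <<'E'
def press2(cx,zfast,zmin,fstop):
    """Baseline in the air, one slow line to zfast, then 1 mm steps to the stop."""
    bot.movel(w(cx,.11),.15); bot.hold(.2)
    f0=np.mean([bot.get_state()["force"][2]]); z=zfast; log=[]
    bot.movel(w(cx,z),.04)
    while True:
        s=bot.get_state(); f=s["force"][2]-f0; log.append((round(float(s["ee_pos"][2])*1e3,1),round(float(f),1)))
        if f>fstop or z<=zmin: break
        z-=.001; bot.movel(w(cx,z),.02)
    bot.hold(.2); s=bot.get_state(); print(log,"held",np.round(s["force"][2]-f0,1))
    bot.movel(w(cx,.13),.15); print("t",bot.get_state()["time_s"])
E
```

```text
P+ [266.125, 240.125]
P- [276.625, 254.125]
1.0 [264.5 239.6] [273.7 253.5]
1.1 [265.1 240. ] [274.2 253.9]
1.22 [265.8 240.4] [275.  254.2]
```

The angle matches 1.22 rad, so the plain clip is shut. Now the vent clip.

```bash
python3 - <<'E'
from press import *
import cv2
bot.goto(w(.104,.16),Q)
press2(.104,.066,.054,9)
bot.movel(w(0.0,.17),.2); print(bot.get_state()["time_s"])
i=bot.capture("side")[:,:,::-1];cv2.imwrite("pics/side2.png",i)
j=bot.capture("scene")[:,:,::-1];cv2.imwrite("pics/scene2.png",j)
o=[cv2.resize(a[v:v+85,u:u+100],None,fx=4,fy=4,interpolation=cv2.INTER_CUBIC) for a,u,v in((j,215,170),(i,255,195))]
cv2.imwrite("pics/c2.png",np.hstack(o))
E
```

```text
[(66.1, -1.2), (65.1, -0.2), (64.0, -0.9), (62.9, -0.4), (61.9, 0.2), (60.9, 0.1), (59.9, -0.5), (58.9, -0.6), (57.9, -0.1), (57.0, 0.7), (56.4, 2.3), (55.9, 4.6), (55.4, 6.5)] held 6.4
t 23.9417
24.65
```

View pics/c2.png

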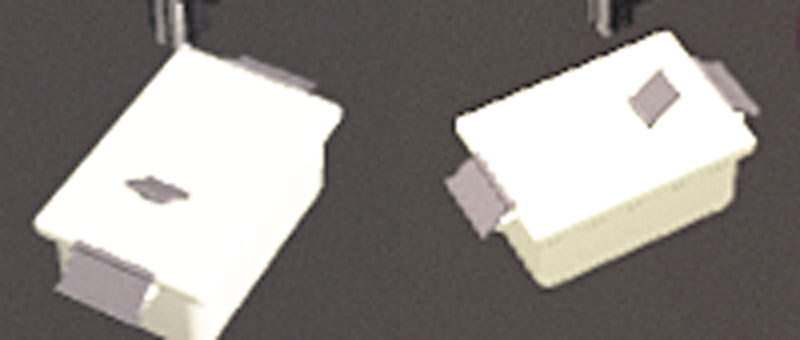

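Container unmoved. Scene-crop vent-clip tip corners are at (55,290) and (138,324), and the side-crop tip is at (758,108). Only 6.5 N was reached, so I'll check the angle.

```bash
python3 - <<'E'
from fit import *
m=bot.camera_model("scene");n=bot.camera_model("side")
f=lambda u,v,a,b:np.round([u+(a+.5)/4-.5,v+(b+.5)/4-.5],1)
print(f(215,170,55,290),f(215,170,138,324),f(255,195,358,108))
for q in(.8,.9,1.0,1.1,1.22): 
    P=pts([.565,.0784,.0129,1.2,q,0]);print(q,proj(m,P['V-']).round(1),proj(m,P['V+']).round(1),proj(n,P['V-']).round(1))
import cv2
o=[cv2.resize(cv2.imread(f"pics/{a}2.png")[v:v+36,u:u+36],None,fx=11,fy=11,interpolation=cv2.INTER_CUBIC) for a,u,v in(("scene",222,220),("side",320,200))]
cv2.imwrite("pics/c2z.png",np.hstack(o))
E
```

```text
[228.4 242.1] [249.1 250.6] [344.1 221.6]
0.8 [226.5 241.8] [246.2 250.9] [346.  220.5]
0.9 [226.9 242.2] [246.5 251.4] [345.6 221.2]
1.0 [227.3 242.6] [246.9 251.7] [345.2 222. ]
1.1 [227.8 242.8] [247.4 251.9] [344.6 222.8]
1.22 [228.5 242.9] [248. 252.] [343.9 223.8]
```

View pics/c2z.png

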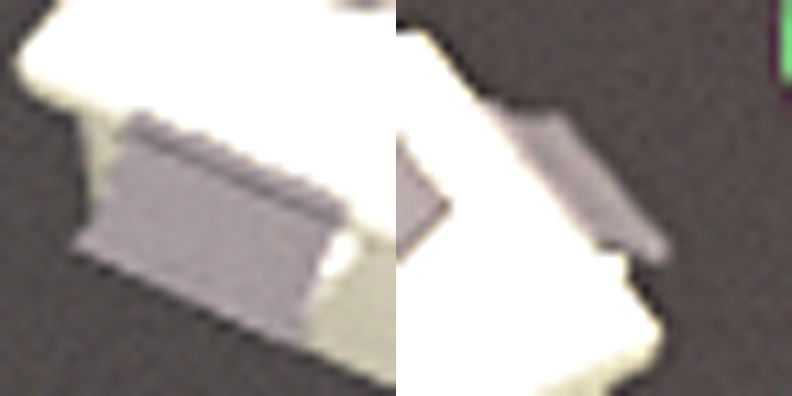

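The angle reads between 1.0 and 1.22 rad, so it's ambiguous. The first press seems to have landed a bit far out. I'll press again about 5 mm further in until the force shows a clear stop.

```bash
python3 - <<'E'
from press import *
bot.movel(w(.099,.13),.2)
press2(.099,.067,.055,11)
E
```

```text
[(67.3, -0.0), (66.1, -0.3), (64.9, 0.0), (63.9, -0.0), (62.9, -0.1), (61.9, 0.3), (61.1, -0.6), (60.5, 2.3), (60.0, 5.2), (59.5, 6.1), (59.0, 9.4), (58.5, 9.9), (57.9, 11.8)] held 12.2
t 30.9917
```

```bash
python3 - <<'E'
from press import *
import cv2
bot.movel(w(0.0,.17),.25); print(bot.get_state()["time_s"])
I={n:bot.capture(n)[:,:,::-1] for n in("scene","side")}
for n in I: cv2.imwrite(f"pics/{n}3.png",I[n])
C=lambda a,u,v:cv2.resize(a[v:v+36,u:u+36],None,fx=8,fy=8,interpolation=cv2.INTER_CUBIC)
rows=[np.hstack([C(s,222,220),C(d,320,200)]) for s,d in((cv2.imread("pics/scene2.png"),cv2.imread("pics/side2.png")),(I["scene"],I["side"]))]
cv2.imwrite("pics/c3.png",np.vstack(rows))
E
```

```text
31.5667
```

View pics/c3.png

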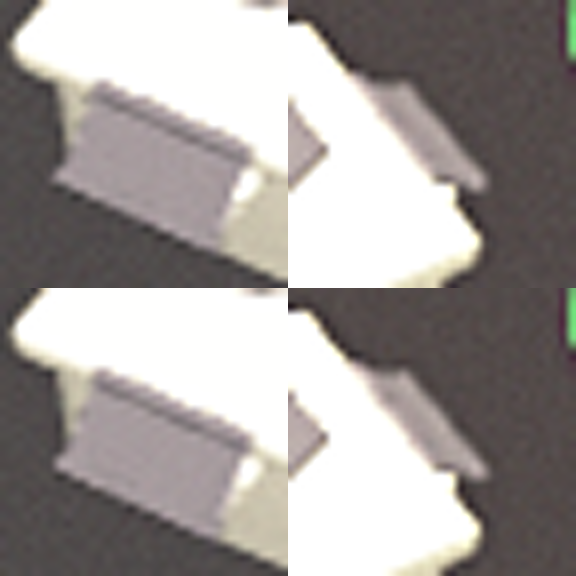

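Before and after the 12 N press the clip looks the same (tip corner about (55,182) and (57,178) within its panel), so it's on its stop. Now the vent flap.

```bash
python3 - <<'E'
from press import *
import cv2
bot.movel(w(.044,.13),.2)
press2(.044,.080,.070,9)
bot.movel(w(-.02,.24),.2); print(bot.get_state()["time_s"])
o=[]
for n,(u,v) in {"scene":(215,170),"side":(255,195)}.items():
    i=bot.capture(n)[:,:,::-1]; cv2.imwrite(f"pics/{n}4.png",i)
    o.append(cv2.resize(i[v:v+85,u:u+100],None,fx=4,fy=4,interpolation=cv2.INTER_CUBIC))
cv2.imwrite("pics/c4.png",np.hstack(o))
E
```

```text
[(79.7, 1.2), (79.0, 0.6), (78.0, 1.1), (77.0, 0.3), (76.1, 1.0), (76.0, 8.7), (75.8, 15.9)] held 14.7
t 35.725
36.5083
```

View pics/c4.png

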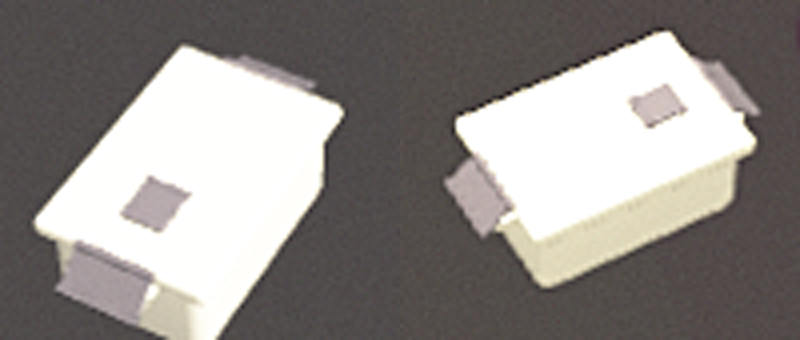

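The flap lies flat: scene crop (157,203), side crop (657,105), with a hard stop at 76 mm. Both clips are down, the container hasn't moved and the arm is clear.

```bash
python3 - <<'E'
from cell import bot
print(bot.finish_job())
E
```

```text
the job is handed in; nothing more can be done
None
```

I pressed the plain clip, then the vent clip, then the vent flap, each until the force showed a stop. In the last pictures both clips are down, the flap lies flat and the container hasn't moved; I handed the job in at about 37 s of 56 s with the arm clear, and no verdict came back.

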